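# Close the bottle carrier and lift its tongue off the tow ball

### The job

The wheeled bottle carrier is loaded: press its clear lid fully shut, then unhitch it from the ball mount. With the tongue still down, pull the spring latch sideways to its stop by its upright blade, then lift the tongue off the ball and finish still holding it in the gripper, with the coupler raised about 7 cm above where it sat. Do not let go at the end, keep the lid shut, and leave the bottles and other loose things on the bench standing where they are.

Things in the scene. Friction and masses are not known exactly. Their poses are not given: they have to be found in the camera images.
- carrier: stainless box on four small wheels with brakes on (does not move), 170 mm (own x) by 210 mm (own y), rim 132 mm above the bench, filled with small bottles; origin on the bench under its centre, z up. Its tongue leaves from its -y end. Own x points away from the robot, give or take 0.3 rad
- lid (a joint): angle of the carrier's lid in rad: 0 = fully shut (flat on the rim), grows as it opens upward; it starts part open. The hinge runs along the carrier's y on the far (+x) rim and is stiff: the lid stays where it is left, and 2 to 6 N pushing down on its upper face closes it
- lid_front (a point): middle of the front edge of the lid's upper face, 170 mm from the hinge (moves with the lid). Lid: clear panel in an aluminium frame, 170 x 210 x 6 mm, with a black tab 14 mm long and 60 mm wide sticking out of the front edge. Shut, its upper face is 139.5 mm above the bench
- lid_hinge (a point): middle of the lid's hinge line, at carrier x = +85 mm, y = 0, 133.5 mm above the bench
- tongue: steel draw tongue (bar 24 mm wide, ending in a dark coupler 56 x 64 mm) hinged on the carrier's -y end; swings up 0 to 0.9 rad about the carrier's x, falls back if let go. Origin on the hinge, at carrier x 0, y -117 mm, 75 mm above the bench; axes those of the carrier while level (start); it reaches 170 mm along its own -y to the ball. Mass with latch 0.3 to 0.6 kg
- coupler (a point): point of the coupler that lies on the ball's centre while hitched, 170 mm from the hinge along the tongue's -y; coupler top 26 mm above it
- ball (a point): centre of the 32 mm tow ball, 75 mm above the bench, on a grey block 90 x 110 x 40 mm that is fixed to the bench; axes parallel to the carrier's
- latch (a joint): latch travel in m: 0 = sprung home, its bolt under the ball's shoulder so that the tongue cannot lift; 0.018 = pulled out to the stop; the ball is free beyond about 0.009. It slides along the tongue's -x, level and towards the robot; the spring pulls home with 6 N at 0, 11.4 N at the stop
- latch_grip (a point): grip point on the latch's upright aluminium blade on the robot's side of the coupler: 12 mm thick (tongue's x), 26 mm wide (its y), top 25 mm above this point, coupler top 40 mm below it. At start it is (-52, 0, +66) mm from the ball's centre in carrier axes. The tongue can be lifted by the blade while it is held pulled; gripped on its two 26 mm faces it turns between the pads as the tongue swings
- bottle0: loose white bottle with a black cap, 36 mm across and 105 mm tall, mass about 0.09 kg, standing on the bench; origin at the centre of its underside. Leave it alone
- bottle1: loose white bottle with a black cap, 36 mm across and 105 mm tall, mass about 0.09 kg, standing on the bench; origin at the centre of its underside. Leave it alone
- bottle2: loose white bottle with a black cap, 36 mm across and 105 mm tall, mass about 0.09 kg, standing on the bench; origin at the centre of its underside. Leave it alone
- bottle3: loose white bottle with a black cap, 36 mm across and 105 mm tall, mass about 0.09 kg, standing on the bench; origin at the centre of its underside. Leave it alone
- cap: loose black cap, 34 mm across, 38 mm tall, on the bench; origin under its centre. Leave it alone
- collar: loose grey ring, 64 mm across, 22 mm tall, on the bench; origin under its centre. Leave it alone
- tray: loose empty white tray 100 x 80 x 30 mm on the bench; origin under its centre. Leave it alone

How it is judged:
On the way, in this order (a step that is already met when the one before it is completed fails the run):
1. the lid is fully shut (value of joint lid below 0.06 rad), for 0.2 s.
2. the latch is pulled out with the tongue still down on the ball (value of joint lid below 0.06 rad and value of joint latch above 0.013 m and z of coupler in the frame of ball below 0.01 m), for 0.1 s.
3. the tongue is raised off the ball (value of joint lid below 0.06 rad and z of coupler in the frame of ball above 0.045 m), for 0.2 s.
At the end, for the whole second after the job is handed in: Lid within 0.06 rad of shut; the coupler 45 to 110 mm above the ball's centre, the tongue still (under 0.1 rad/s) and carried by the gripper's fingers (over 1.5 N on the tongue or its latch) through the last second (all of step 3 and z of coupler in the frame of ball below 0.11 m and linear speed of tongue below 0.03 m/s and angular speed of tongue below 0.1 rad/s and contact force between the fingers and tongue above 1.5 N); the arm keeps its last pose, push and grip.
It fails at once if a bottle is knocked over or shoved more than 25 mm (distance of any of bottle0, bottle1, bottle2, bottle3 from where it was at the start of the episode above 0.025 m or angle between any of bottle0, bottle1, bottle2, bottle3's own z axis and vertical above 0.4 rad).
It fails at once if the cap, the ring or the tray is knocked over or shoved more than 25 mm (distance of any of cap, collar, tray from where it was at the start of the episode above 0.025 m or angle between any of cap, collar, tray's own z axis and vertical above 0.4 rad).
It also fails if it takes over 42 s, if anything falls off the work surface, if the arm or the gripper's body presses on something with over 40 N, if the wrist force passes 120 N, or if a joint passes its speed limit or range.

### The arm

A 6-joint arm with a two-finger parallel gripper is mounted at the origin on the work surface. World frame = base frame: x ahead of the robot, y to its left, z up, the work surface at z = 0. Lengths are in m, angles in rad, forces in N, time in s.
With the tool pointing down it reaches from about 0.375 to 0.9 m from the base axis. Payload 3.1 kg.
Tool frame: the origin (TCP) lies at the very end of the fingers, on their centre line; the grasp point (between the pads) lies 19 mm behind it (tcp_to_grasp is the distance from the TCP to the grasp point, in m); z points along the fingers, y is the direction in which the jaws open and shut (so a half turn about z gives the same grasp; the last joint's range is limited). The gripper opens to 85 mm and grips with 20 to 120 N. Pads are 22 mm wide; open, the fingers measure 114 mm over their backs; the gripper's body (76 mm by 85 mm) begins 54 mm behind the grasp point. The pads swing forward as they close: fully open they stand 13 mm farther back than shut.
Start: joints at [-1.468, 0.527, 1.433, -0, 1.181, -0.178], TCP at [0.174, -0.6, 0.231] pointing down, gripper open.
Joint ranges: [-3.08, 3.08], [-0.75, 2.2], [0.22, 2.44], [-1.43, 4.57], [0, 2.65], [-2.85, 2.85]. Speed limits (rad/s): [2.79, 2.79, 3.14, 3.14, 3.14, 3.14].

### API

Orientations are given as a unit quaternion [x, y, z, w].
In Python, from station import sense, snapshot, camera_info, sign_off, tcp_to_grasp gives the robot as it stands.
- The arm moves only by the shell command python3 -m inch 'ROWS' [FORCE]. ROWS is JSON, a list of rows, each a list of 3 entries, a list of its own where there are three numbers: the closure, from -1 (fully open) to 1 (shut), so that 0 is half open, then the shift along the tool's x, y, z normalised to -1 to 1, where 1 is 10 cm, then the turn, a rotation vector about the tool's x, y, z normalised to -1 to 1, where 1 is 360 degrees. In form: [[jaw, [dx, dy, dz], [ax, ay, az]], ...]. A call has 1 to 20 rows; each row is the pose to reach, as a shift and turn from the pose commanded when the call began, along the tool's axes at that moment, turning the shorter way round; what a row does not reach only later rows make up. A row lasts 1/10 s, in which the tool goes at most 50 mm and 8.59 degrees, less where a joint would pass 70% of its speed; a pose out of reach is approached as far as the arm can. A call with a number of a shift or a turn outside -1 to 1 is refused whole. A call with a gripper value outside its range is refused whole. The fingers move at their own pace and stop on an object; FORCE is the grip in N (left out, the last holds). Time passes only in rows, so rows that repeat a pose let the fingers close. It gives the time, the measured TCP pose, the force and the opening at its end, in the units of the state.
- sense(): the state, without advancing time (a new reading comes with each control period).
- snapshot(name): name is "scene" or "top"; returns (picture, depth): 420x560x3 uint8, blue, green, red; 420x560 float32, m along the optical axis (not along the pixel's ray), 0 where there is no reading.
- camera_info(name): a dict with "K" (3x3 intrinsics, pixels), "dist" ([k1, k2, p1, p2, k3] as OpenCV has them; the pictures are not rectified), "origin" and "orientation" of the camera in the world. Camera axes: x right, y down, z forward; pixel columns grow to the right and rows downward; lengths in m; the calibration is good to about 2 mm. A picture is of the moment at which its call begins. camera_info takes no time and is no camera call.
- sign_off(): hands the job in, once; it reports no verdict.
The state is a dict: "t": time; "q": joint angles; "qd": joint speeds; "tau": joint torques, N m; "tcp_pos": TCP position; "tool_rot": TCP orientation; "force": force on the tool from outside, world axes, zero at the start; "ft_torque": the same for the moment, N m; "finger_gap": opening from 0.0 (shut) to 1.0 (fully open).
Only numpy, scipy, OpenCV 4.12 (cv2) and the standard library are available. Lean on these libraries where they do the work, as an engineer would, in place of code of your own. Each camera call takes 0.05 s, during which the arm holds its last target.

## Working session

There is one attempt and no reset: what is moved stays moved. The work goes in short steps, Python scripts to look and compute and a shell command to move; the robot and the scene stay as the last step left them, time stands still between calls to the robot, and variables do not carry over. Pictures are saved under pics/ and viewed, and the job is handed in when it is done.

```bash
mkdir -p pics; ls; python3 - <<'E'
from station import *
import cv2,numpy as np
print(sense()); print(tcp_to_grasp)
for n in("scene","top"):
    c=camera_info(n); print(c)
    im,d=snapshot(n); cv2.imwrite(f"pics/{n}0.png",im); np.save(f"{n}0.npy",d); print((d>0).mean(), d.max())
E
```

```text
pics
{'t': 0.0, 'q': array([-1.46750052e+00,  5.28484559e-01,  1.43389362e+00,  3.73323175e-06,
        1.18137417e+00, -1.78493301e-01]), 'qd': array([ 0.00172173, -0.00129617, -0.00107899, -0.00024203,  0.00012116,
        0.00057497]), 'tau': array([-4.73640557e-04, -4.42357671e+01, -1.78026956e+01, -3.02633362e-04,
        8.34494946e-03, -1.46095040e-06]), 'tcp_pos': array([ 0.17375615, -0.59962793,  0.23032507]), 'tool_rot': array([ 9.90090293e-01,  1.40428077e-01,  4.23161649e-05, -1.07901799e-03]), 'force': array([-0.16652128, -0.6134255 , -0.04079868]), 'ft_torque': array([-0.03349112, -0.01072307,  0.02322688]), 'finger_gap': 0.9971071669915472}
0.0187
{'K': array([[484.36035269,   0.        , 283.46346341],
       [  0.        , 484.36035269, 218.09056939],
       [  0.        ,   0.        ,   1.        ]]), 'dist': array([0.0465404, 0.       , 0.       , 0.       , 0.       ]), 'origin': array([ 1.00765818, -0.76949017,  0.89018254]), 'orientation': array([ 0.88527534,  0.22906847, -0.111537  , -0.38906902])}
0.9961267006802721 3.7028894
{'K': array([[427.49503593,   0.        , 281.07196879],
       [  0.        , 427.49503593, 212.65847216],
       [  0.        ,   0.        ,   1.        ]]), 'dist': array([-0.12927085,  0.        ,  0.        ,  0.        ,  0.        ]), 'origin': array([ 0.38055382, -0.02227313,  1.2561228 ]), 'orientation': array([ 0.70994247, -0.70039019,  0.04379158, -0.05930905])}
0.9959438775510204 2.226581
```

View pics/scene0.png

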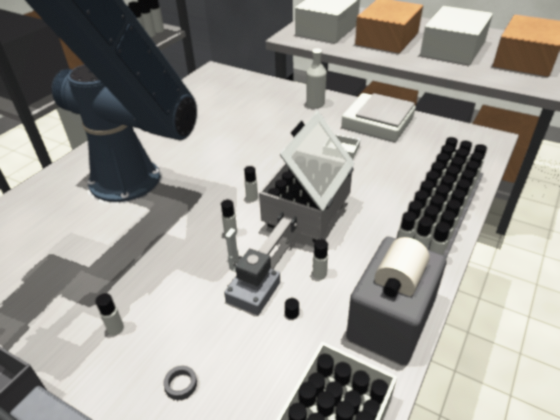

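View pics/top0.png

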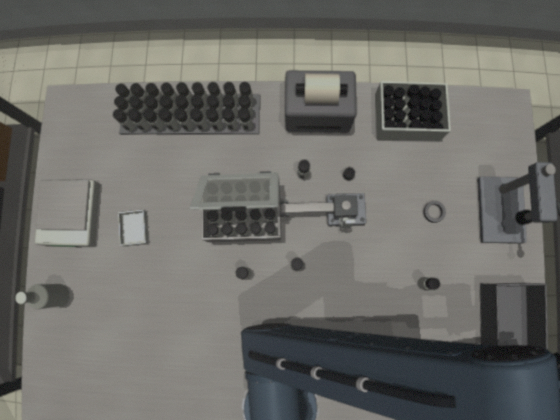

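The top view shows the carrier at about px (240,210), with its lid part open. The tongue runs right to the coupler and ball block at about (346,207). Bottles are at (303,168), (242,272), (297,264) and (432,283), the cap at (349,173), the ring at (434,211) and the tray at (133,228).

```bash
cat > h.py <<'E'
import numpy as np,cv2
from station import *
from scipy.spatial.transform import Rotation as R
def ray(n,px):
    c=camera_info(n); u=cv2.undistortPoints(np.array(px,float).reshape(-1,1,2),c['K'],c['dist']).reshape(-1,2)
    d=np.c_[u,np.ones(len(u))]; return np.array(c['origin']),d@R.from_quat(c['orientation']).as_matrix().T
def plane(n,px,z):
    o,d=ray(n,px); return o+d*((z-o[2])/d[:,2])[:,None]
def cloud(n,D):
    h,w=D.shape; v,u=np.mgrid[:h,:w]; o,d=ray(n,np.c_[u.ravel(),v.ravel()])
    return (o+d*D.reshape(-1,1)).reshape(h,w,3)
E
python3 - <<'E'
from h import *
for n,(x0,y0,x1,y1) in dict(top=(180,150,380,290),scene=(190,90,370,320)).items():
    im=cv2.imread(f'pics/{n}0.png'); P=cloud(n,np.load(n+'0.npy'))
    k=4 if n=='top' else 2.6
    cv2.imwrite(f'pics/{n}0c.png',cv2.resize(im[y0:y1,x0:x1],None,fx=k,fy=k,interpolation=cv2.INTER_CUBIC))
    if n=='top':
        for p in [(240,190),(205,205),(280,205),(205,237),(280,237),(346,205),(346,222),(300,210),(303,165),(349,173),(242,272),(297,264),(100,300),(300,300)]: print(p,P[p[1],p[0]].round(4))
E
```

```text
(240, 190) [0.5908 0.1059 0.2075]
(205, 205) [0.5428 0.1818 0.2616]
(280, 205) [0.581  0.0092 0.0429]
(205, 237) [0.4801 0.2103 0.1055]
(280, 237) [0.4811 0.0057 0.1273]
(346, 205) [ 0.5731 -0.1728  0.1032]
(346, 222) [ 0.5182 -0.1641  0.1676]
(300, 210) [ 0.5599 -0.0474  0.0895]
(303, 165) [ 0.6825 -0.0543  0.1098]
(349, 173) [ 0.6792 -0.1911  0.0373]
(242, 272) [0.3875 0.1068 0.104 ]
(297, 264) [ 0.4112 -0.0405  0.1027]
(100, 300) [0.294  0.5447 0.0023]
(300, 300) [ 0.3099 -0.052  -0.0011]
```

View pics/top0c.png

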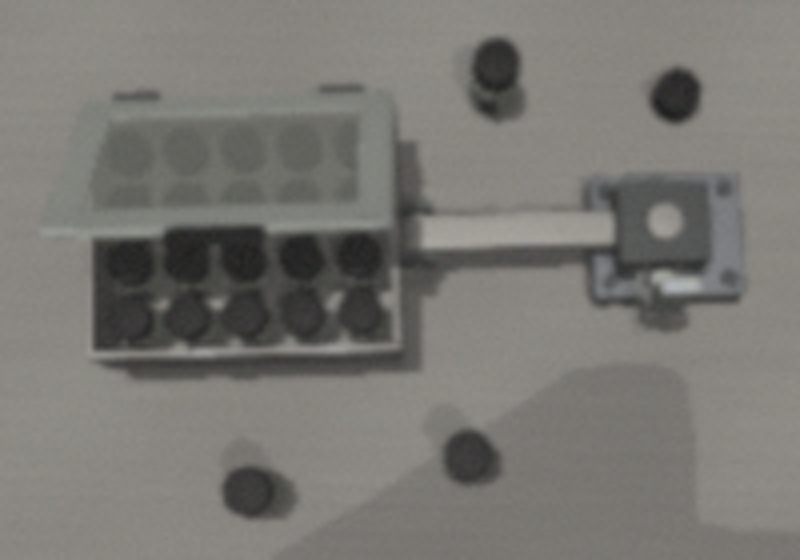

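View pics/scene0c.png

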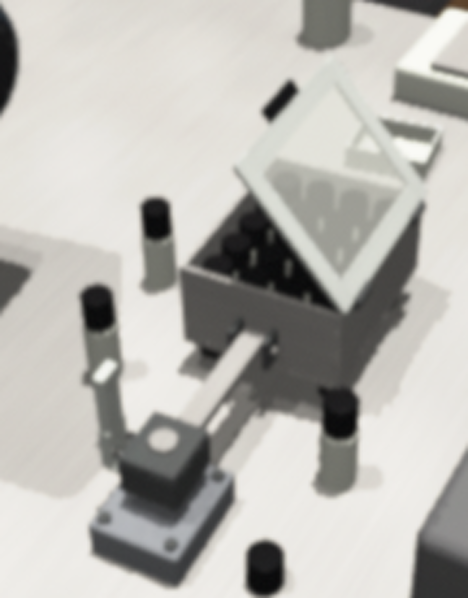

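The crops show the lid's front tab at about top px (234,208), the coupler's white disc at (346,205.5), and the blade top at about (350,221).

```bash
python3 - <<'E'
from h import *
for n in('top','scene'):
    P=cloud(n,np.load(n+'0.npy')); X,Y,Z=P[...,0],P[...,1],P[...,2]
    print('##',n)
    # lid
    if n=='top':
        m=np.zeros(Z.shape,bool); m[172:210,185:285]=1
    else:
        m=np.zeros(Z.shape,bool); m[110:215,278:358]=1
    m&=(Z>0.15)&(Z<0.40)&(X>.4)&(X<.72)&(Y>-0.03)&(Y<.26); q=P[m]
    if len(q)>50:
        c=q.mean(0); 
        for _ in range(4):
            u,s,vt=np.linalg.svd(q-c,full_matrices=False); nn=vt[2]*np.sign(vt[2][2]); r=(q-c)@nn; q=q[abs(r)<.006]; c=q.mean(0)
        print('lid n',nn,'tilt',np.arccos(nn[2]),'c',c,len(q),'maxz',q[:,2].max(),'yaw',np.arctan2(-nn[1],-nn[0]))
    m=(X>.5)&(X<.64)&(Y>-.25)&(Y<-.11)&(Z>.094)&(Z<.11); q=P[m]; r=cv2.minAreaRect(q[:,:2].astype(np.float32)*1000); print('coupler',len(q),r,q.mean(0))
    m=(X>.46)&(X<.58)&(Y>-.25)&(Y<-.11)&(Z>.12); q=P[m]; print('blade',len(q),q.mean(0),q.min(0),q.max(0)); t=q[q[:,2]>.155]; print(len(t),t.mean(0),t.min(0),t.max(0))
    m=(X>.46)&(X<.65)&(Y>-.13)&(Y<-.03)&(Z>.08)&(Z<.095); q=P[m]; print('bar',len(q),np.polyfit(q[:,1],q[:,0],1),q.mean(0))
    for nm,(a,b,z0) in dict(b0=(.68,-.055,.09),b1=(.39,.107,.09),b2=(.41,-.04,.09),cap=(.68,-.19,.03)).items():
        m=(abs(X-a)<.03)&(abs(Y-b)<.03)&(Z>z0)&(Z<.115); q=P[m]; print(nm,len(q),q.mean(0).round(3) if len(q) else 0)
print('disk',plane('top',[(346.25,205.5)],.101)); print('scene disk',plane('scene',[(190+163/2.6,90+438/2.6)],.101))
print('blade tops', plane('scene',[(190+105/2.6,90+371/2.6)],.166))
E
```

```text
## top
lid n [0.76210509 0.03258915 0.64663265] tilt 0.867634645960459 c [0.58364094 0.11415794 0.21574035] 2698 maxz 0.28099812602967156 yaw -3.0988566792819157
coupler 491 ((558.9313354492188, -171.80490112304688), (86.73798370361328, 64.56614685058594), 3.099853515625) [ 0.57147244 -0.17068816  0.10117561]
blade 72 [ 0.52010668 -0.17149671  0.15693085] [ 0.51512668 -0.18542293  0.12048314] [ 0.52682165 -0.15998003  0.16988413]
50 [ 0.52134377 -0.17293344  0.16513855] [ 0.51548763 -0.18542293  0.15817725] [ 0.52682165 -0.16014428  0.16988413]
bar 313 [-0.03962361  0.56617472] [ 0.56931879 -0.0793485   0.08648542]
b0 119 [ 0.684 -0.058  0.104]
b1 119 [0.386 0.108 0.104]
b2 119 [ 0.414 -0.04   0.104]
cap 107 [ 0.682 -0.191  0.037]
## scene
lid n [0.76630262 0.03323745 0.64161949] tilt 0.8741885236800436 c [0.58469762 0.10764106 0.21050682] 3561 maxz 0.27847630071081564 yaw -3.0982460280354074
coupler 600 ((560.2300415039062, -174.12454223632812), (83.56877899169922, 66.71314239501953), 1.7455214262008667) [ 0.57084212 -0.17606889  0.09913156]
blade 182 [ 0.52461323 -0.17882898  0.14605746] [ 0.51577908 -0.18938655  0.1200525 ] [ 0.52933191 -0.16272275  0.16572919]
64 [ 0.52323557 -0.17710421  0.16121926] [ 0.51592847 -0.18834484  0.155036  ] [ 0.52880725 -0.16272275  0.16572919]
bar 313 [-0.04382266  0.56696967] [ 0.57053109 -0.08126893  0.08391773]
b0 164 [ 0.687 -0.061  0.1  ]
b1 104 [0.389 0.105 0.099]
b2 124 [ 0.416 -0.044  0.1  ]
cap 165 [ 0.683 -0.194  0.035]
disk [[ 0.57213986 -0.1737561   0.101     ]]
scene disk [[ 0.57211119 -0.16945483  0.101     ]]
blade tops [[ 0.52516165 -0.1776459   0.166     ]]
```

```bash
cat >> h.py <<'E'
YAW=.043; BALL=np.array([.572,-.172,.075]); CX=np.array([np.cos(YAW),np.sin(YAW),0]); CY=np.array([-np.sin(YAW),np.cos(YAW),0]); CZ=np.array([0,0,1.])
CAR=BALL+.287*CY; CAR[2]=0
RT=np.c_[CY,CX,-CZ]
def go(t,rot=RT):
    s=sense(); r=R.from_quat(s['tool_rot']); print('t',round(s['t'],2),'tcp',s['tcp_pos'].round(4),'F',s['force'].round(1),'gap',round(s['finger_gap'],3))
    print('in carrier axes', [round(float((s['tcp_pos']-CAR)@a),4) for a in (CX,CY,CZ)])
    print('shift/10cm',(r.inv().apply(t-s['tcp_pos'])*10).round(3),'turn/360',((r.inv()*R.from_matrix(rot)).as_rotvec()/2/np.pi).round(4))
def car(x,y,z): return CAR+x*CX+y*CY+z*CZ
E
python3 -c "
from h import *
go(car(0,0,.33))"
```

```text
t 0.1 tcp [ 0.1737 -0.5997  0.2305] F [-0.   0.1 -0.5] gap 0.999
in carrier axes [-0.4163, -0.6972, 0.2305]
shift/10cm [ 5.694 -5.791 -0.983] turn/360 [-2.00e-04 -2.00e-04 -2.12e-01]
```

```bash
python3 -m inch '[[1,[0.2,-0.2,-0.3],[0,0,-0.022]],[1,[0.3,-0.3,-0.6],[0,0,-0.044]],[1,[0.4,-0.4,-0.9],[0,0,-0.066]],[1,[0.5,-0.5,-1],[0,0,-0.088]],[1,[0.6,-0.6,-1],[0,0,-0.11]],[1,[0.7,-0.7,-1],[0,0,-0.132]],[1,[0.8,-0.8,-1],[0,0,-0.154]],[1,[0.9,-0.9,-1],[0,0,-0.176]],[1,[1,-1,-1],[0,0,-0.198]],[1,[1,-1,-1],[0,0,-0.212]],[1,[1,-1,-1],[0,0,-0.212]]]' 30; python3 -c "
from h import *
go(car(0,0,.33))"
```

```text
t: 1.2
tcp_pos: [0.2422, -0.4758, 0.331]
tool_rot: [0.692, 0.722, 0.0, -0.0]
force: [0.0, -0.6, -0.6]
finger_gap: 0.002
t 1.2 tcp [ 0.2422 -0.4758  0.331 ] F [ 0.  -0.6 -0.6] gap 0.002
in carrier axes [-0.3425, -0.5763, 0.331]
shift/10cm [5.761 3.428 0.014] turn/360 [-0.     -0.0001  0.0001]
```

```bash
M='x'; python3 -m inch '[[1,[0.15,0.2,0],[0,0,0]],[1,[0.4,0.5,0],[0,0,0]],[1,[0.7,0.75,0],[0,0,0]],[1,[1,1,0],[0,0,0]]]'|head -2
python3 -m inch '[[1,[0.3,0.3,0],[0,0,0]],[1,[0.6,0.6,0],[0,0,0]],[1,[1,1,0],[0,0,0]]]'|head -2
python3 -m inch '[[1,[0.3,0.3,0],[0,0,0]],[1,[0.6,0.6,0],[0,0,0]],[1,[1,1,0],[0,0,0]]]'|head -2
python3 -m inch '[[1,[0.3,0.1,0],[0,0,0]],[1,[0.6,0.2,0],[0,0,0]],[1,[1,0.3,0],[0,0,0]]]'|head -2
python3 -m inch '[[1,[0.3,0.1,0],[0,0,0]],[1,[0.6,0.1,0],[0,0,0]],[1,[1,0.1,0],[0,0,0]]]'|head -2
python3 -m inch '[[1,[0.3,0,0],[0,0,0]],[1,[0.5,0,0],[0,0,0]],[1,[0.76,0,0],[0,0,0]],[1,[0.76,0,0],[0,0,0]]]'
python3 - <<'E'
from h import *
go(car(0.0,0,.26))
im,d=snapshot('scene'); cv2.imwrite('pics/s1.png',im)
E
```

```text
t: 1.6
tcp_pos: [0.3382, -0.3715, 0.3309]
t: 1.9
tcp_pos: [0.4295, -0.2723, 0.3312]
t: 2.2
tcp_pos: [0.5208, -0.1728, 0.3311]
t: 2.5
tcp_pos: [0.5464, -0.072, 0.3308]
t: 2.8
tcp_pos: [0.5518, 0.0284, 0.3308]
t: 3.2
tcp_pos: [0.5477, 0.1064, 0.331]
tool_rot: [0.691, 0.723, 0.0, -0.001]
force: [0.1, -0.1, 0.2]
finger_gap: 0.001
t 3.2 tcp [0.5477 0.1064 0.331 ] F [ 0.1 -0.1  0.2] gap 0.001
in carrier axes [-0.0123, -0.0078, 0.331]
shift/10cm [0.077 0.124 0.71 ] turn/360 [-0.0001 -0.0002  0.0002]
```

View pics/s1.png

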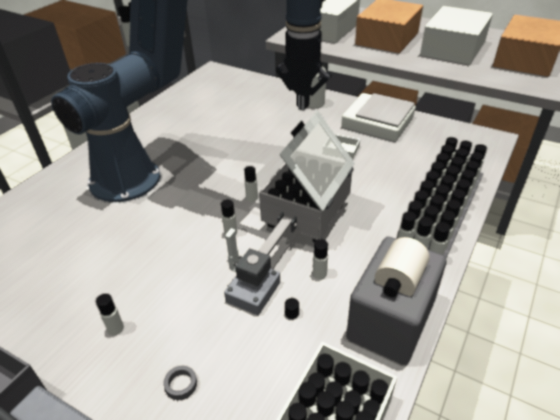

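The picture shows the shut gripper at (303,95), above and behind the open lid. Next I follow the lid's arc down.

```bash
python3 -m inch '[[1,[0.04,0.2,0.3],[0,0,0]],[1,[0.08,0.2,0.55],[0,0,0]],[1,[0.08,0.2,0.7],[0,0,0]],[1,[0.08,0.16,0.8],[0,0,0]],[1,[0.08,0.13,0.9],[0,0,0]],[1,[0.08,0.08,1],[0,0,0]]]'
python3 -m inch '[[1,[0,-0.06,0.1],[0,0,0]],[1,[0,-0.12,0.2],[0,0,0]],[1,[0,-0.18,0.3],[0,0,0]],[1,[0,-0.24,0.4],[0,0,0]],[1,[0,-0.29,0.5],[0,0,0]],[1,[0,-0.33,0.6],[0,0,0]]]'
python3 -c "
from h import *
go(car(-.04,0,.137))"
```

```text
t: 3.85
tcp_pos: [0.5564, 0.1116, 0.2315]
tool_rot: [0.692, 0.722, 0.001, 0.001]
force: [0.3, -0.2, 2.2]
finger_gap: -0.002
t: 4.45
tcp_pos: [0.5227, 0.1108, 0.171]
tool_rot: [0.692, 0.722, 0.0, 0.0]
force: [0.1, 1.1, 1.0]
finger_gap: 0.001
t 4.45 tcp [0.5227 0.1108 0.171 ] F [0.1 1.1 1. ] gap 0.001
in carrier axes [-0.0371, -0.0023, 0.171]
shift/10cm [ 0.023 -0.029  0.34 ] turn/360 [ 0.0002  0.     -0.    ]
```

```bash
python3 -m inch '[[1,[0,-0.03,0.1],[0,0,0]],[1,[0,-0.06,0.2],[0,0,0]],[1,[0,-0.06,0.27],[0,0,0]],[1,[0,-0.06,0.31],[0,0,0]],[1,[0,-0.06,0.33],[0,0,0]],[1,[0,-0.06,0.34],[0,0,0]],[1,[0,-0.06,0.34],[0,0,0]]]'
python3 - <<'E'
from h import *
go(car(-.04,0,.137))
im,d=snapshot('scene'); cv2.imwrite('pics/s2.png',im)
E
```

```text
t: 5.15
tcp_pos: [0.5158, 0.1107, 0.1393]
tool_rot: [0.692, 0.722, -0.001, -0.0]
force: [-5.9, -0.9, 18.7]
finger_gap: 0.0
t 5.15 tcp [0.5158 0.1107 0.1393] F [-5.9 -0.9 18.7] gap 0.0
in carrier axes [-0.044, -0.0022, 0.1393]
shift/10cm [0.022 0.04  0.023] turn/360 [-0.0003  0.      0.0001]
```

View pics/s2.png

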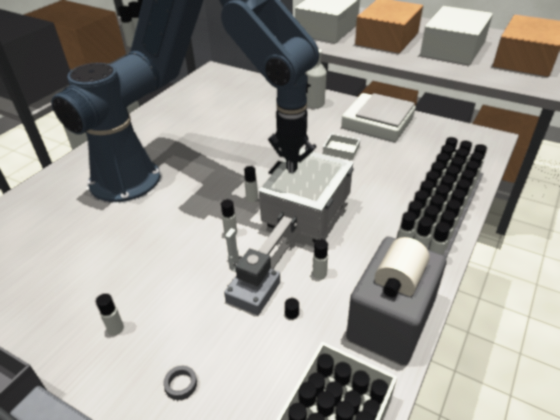

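The lid lies flat on the rim. The tip reads z 139.3 mm with 18.7 N, which matches shut. Now I move to above the blade.

```bash
python3 -m inch '[[1,[0,0,-0.2],[0,0,0]],[0.2,[-0.1,0,-0.6],[0,0,0]],[0.2,[-0.4,0,-0.9],[0,0,0]],[0,[-0.7,-0.05,-1],[0,0,0]],[0,[-1,-0.1,-1],[0,0,0]]]' | head -2
python3 -m inch '[[0,[-0.4,0,0],[0,0,0]],[0,[-0.7,0,0],[0,0,0]],[0,[-1,0,0],[0,0,0]]]'|head -2
python3 -m inch '[[0,[-0.3,0,0],[0,0,0]],[0,[-0.6,0,0],[0,0,0]],[0,[-0.82,0,0],[0,0,0]],[0,[-0.84,0,0],[0,0,0]],[0,[-0.84,0,0],[0,0,0]]]'
python3 - <<'E'
from h import *
go(car(-.052,-.287,.122))
im,d=snapshot('scene'); cv2.imwrite('pics/s3.png',cv2.resize(im[80:320,180:380],None,fx=2.5,fy=2.5))
P=cloud('scene',d); X,Y,Z=P[...,0],P[...,1],P[...,2]
m=(X>.46)&(X<.72)&(Y>.02)&(Y<.2)&(Z>.125)&(Z<.16); q=P[m]; c=np.polyfit((q-CAR)@CX,q[:,2],1); print('lid slope',c,len(q))
im,d=snapshot('top'); cv2.imwrite('pics/t3.png',cv2.resize(im[130:270,200:400],None,fx=4,fy=4))
E
```

```text
t: 5.7
tcp_pos: [0.5126, 0.0092, 0.2396]
t: 6.0
tcp_pos: [0.5154, -0.0911, 0.2373]
t: 6.5
tcp_pos: [0.5187, -0.1736, 0.2369]
tool_rot: [0.692, 0.722, 0.0, -0.001]
force: [1.0, 1.1, -0.6]
finger_gap: 0.499
t 6.5 tcp [ 0.5187 -0.1736  0.2369] F [ 1.   1.1 -0.6] gap 0.499
in carrier axes [-0.0533, -0.2863, 0.2369]
shift/10cm [-0.008  0.014  1.149] turn/360 [-0.0001 -0.0002 -0.0002]
lid slope [-0.00330383  0.13552714] 3102
```

View pics/s3.png

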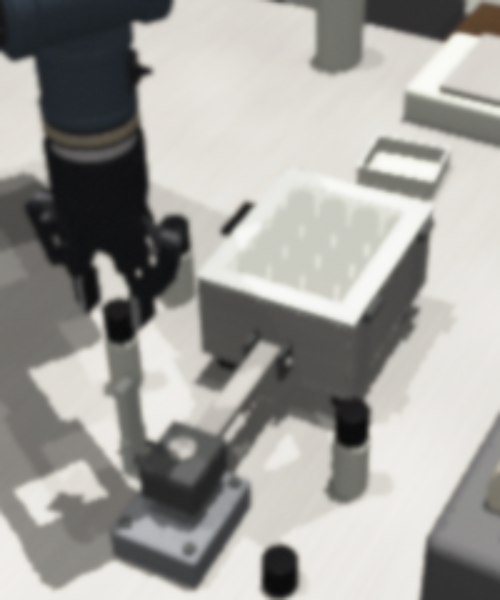

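View pics/t3.png

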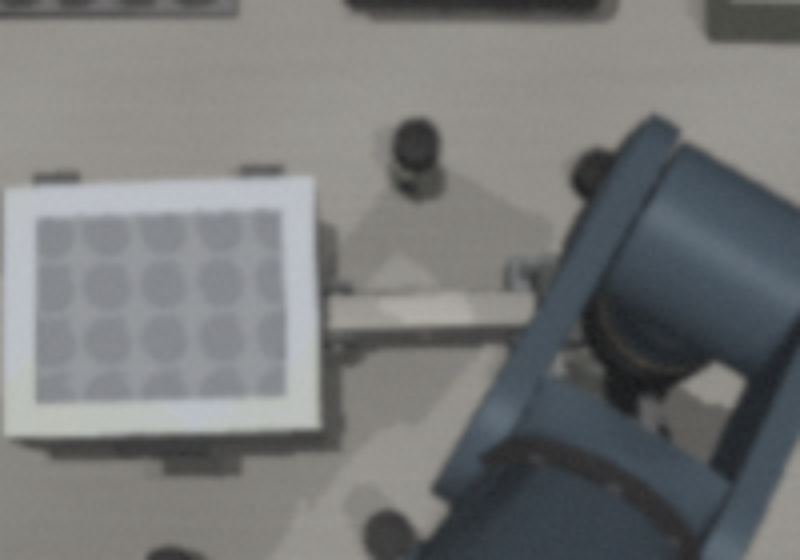

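The lid is flat and the jaws sit open above the blade. Descending.

```bash
python3 -m inch '[[0,[0,0.01,0.3],[0,0,0]],[0,[0,0.01,0.6],[0,0,0]],[0,[0,0.01,0.8],[0,0,0]],[0,[0,0.01,1],[0,0,0]]]'
python3 -m inch '[[0,[0,0,0.08],[0,0,0]],[0,[0,0,0.14],[0,0,0]],[0,[0,0,0.14],[0,0,0]]]'
python3 - <<'E'
from h import *
go(car(-.052,-.287,.122))
im,d=snapshot('scene'); cv2.imwrite('pics/s4.png',cv2.resize(im[180:320,170:350],None,fx=4,fy=4))
E
```

```text
t: 7.0
tcp_pos: [0.5197, -0.1718, 0.1364]
tool_rot: [0.691, 0.723, 0.0, -0.001]
force: [-0.7, -0.8, -0.2]
finger_gap: 0.5
t: 7.3
tcp_pos: [0.52, -0.1729, 0.1232]
tool_rot: [0.691, 0.722, -0.0, -0.0]
force: [-0.4, 0.1, -0.5]
finger_gap: 0.497
t 7.3 tcp [ 0.52   -0.1729  0.1232] F [-0.4  0.1 -0.5] gap 0.497
in carrier axes [-0.052, -0.2857, 0.1232]
shift/10cm [-0.013 -0.     0.012] turn/360 [-0.0001 -0.0001  0.0001]
```

View pics/s4.png

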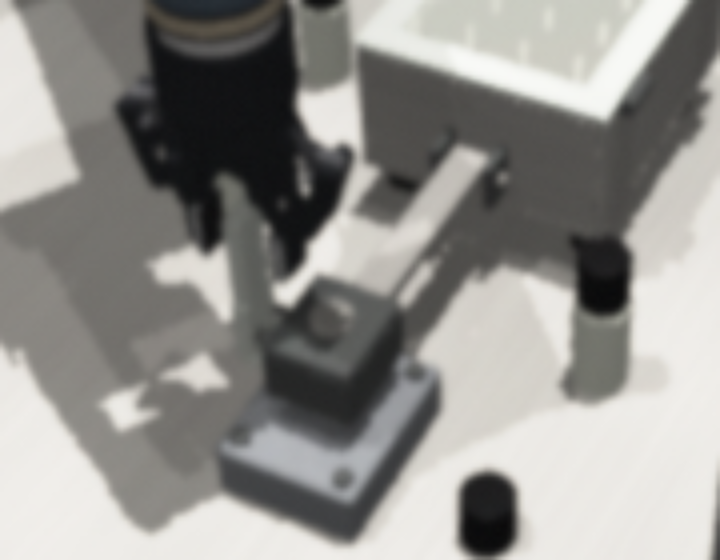

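The blade stands between the open fingers, at about crop px (240,220). Closing on it now.

```bash
python3 -m inch '[[1,[0,0,0],[0,0,0]],[1,[0,0,0],[0,0,0]],[1,[0,0,0],[0,0,0]],[1,[0,0,0],[0,0,0]],[1,[0,0,0],[0,0,0]],[1,[0,0,0],[0,0,0]]]' 60
python3 -c "
from h import *
go(car(-.071,-.287,.122))"
```

```text
t: 7.95
tcp_pos: [0.5196, -0.1738, 0.1243]
tool_rot: [0.692, 0.722, -0.0, 0.0]
force: [-3.5, -0.4, 5.2]
finger_gap: 0.133
t 7.95 tcp [ 0.5196 -0.1738  0.1243] F [-3.5 -0.4  5.2] gap 0.133
in carrier axes [-0.0524, -0.2865, 0.1243]
shift/10cm [-0.005 -0.186  0.023] turn/360 [-0.      0.0001  0.0001]
```

```bash
python3 -m inch '[[1,[0,-0.04,0],[0,0,0]],[1,[0,-0.08,0],[0,0,0]],[1,[0,-0.12,0],[0,0,0]],[1,[0,-0.15,0],[0,0,0]],[1,[0,-0.17,0],[0,0,0]],[1,[0,-0.18,0],[0,0,0]],[1,[0,-0.18,0],[0,0,0]],[1,[0,-0.18,0],[0,0,0]]]' 60
python3 - <<'E'
from h import *
go(car(-.071,-.287,.122))
im,d=snapshot('scene'); cv2.imwrite('pics/s5.png',cv2.resize(im[180:320,170:350],None,fx=4,fy=4))
E
```

```text
t: 8.75
tcp_pos: [0.5063, -0.1745, 0.1241]
tool_rot: [0.692, 0.722, 0.003, 0.004]
force: [9.6, 3.5, -1.1]
finger_gap: 0.129
t 8.75 tcp [ 0.5063 -0.1745  0.1241] F [ 9.6  3.5 -1.1] gap 0.129
in carrier axes [-0.0658, -0.2867, 0.1241]
shift/10cm [-0.003 -0.052  0.02 ] turn/360 [ 0.0015  0.0003 -0.0002]
```

View pics/s5.png

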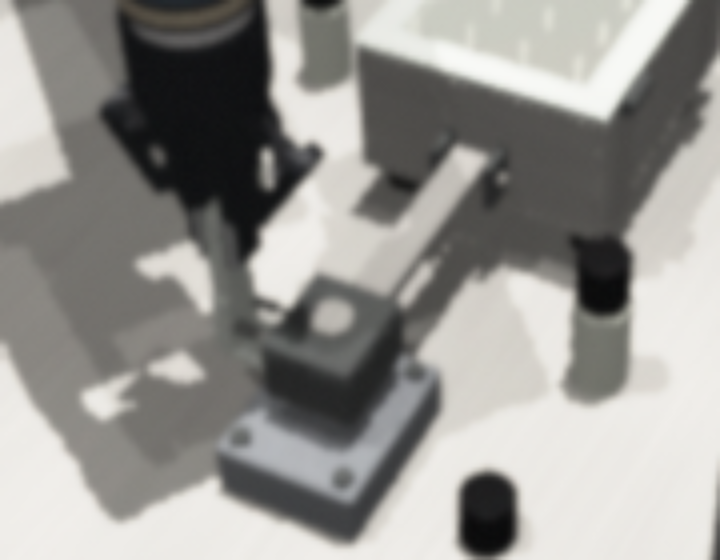

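The pull is following, with about 13.4 mm of travel at 9.6 N. The arm gives by about 4.6 mm, so I pull further to reach the stop.

```bash
python3 -m inch '[[1,[0,-0.03,0],[0,0,0]],[1,[0,-0.06,0],[0,0,0]],[1,[0,-0.08,0],[0,0,0]],[1,[0,-0.08,0],[0,0,0]],[1,[0,-0.08,0],[0,0,0]]]' 60
python3 -c "
from h import *
go(car(-.071,-.287,.122))"
```

```text
t: 9.3
tcp_pos: [0.5011, -0.1748, 0.1243]
tool_rot: [0.692, 0.721, 0.005, 0.006]
force: [16.3, 6.9, -4.3]
finger_gap: 0.134
t 9.3 tcp [ 0.5011 -0.1748  0.1243] F [16.3  6.9 -4.3] gap 0.134
in carrier axes [-0.0709, -0.2867, 0.1243]
shift/10cm [-0.002 -0.001  0.023] turn/360 [ 0.0024  0.0004 -0.0003]
```

That is 18.5 mm of travel with 16 N, which is above the 11.4 N spring, so the latch is on its stop. Lifting along the tongue's arc.

```bash
python3 -m inch '[[1,[0.018,0,-0.04],[0,0,0]],[1,[0.036,0,-0.083],[0,0,0]],[1,[0.074,0,-0.166],[0,0,0]],[1,[0.118,0,-0.247],[0,0,0]],[1,[0.165,0,-0.325],[0,0,0]],[1,[0.165,0,-0.325],[0,0,0]]]' 60
python3 - <<'E'
from h import *
go(car(-.071,-.245,.186))
im,d=snapshot('scene'); cv2.imwrite('pics/s6.png',cv2.resize(im[160:320,170:350],None,fx=3.6,fy=3.6))
E
```

```text
t: 9.9
tcp_pos: [0.5006, -0.1589, 0.1572]
tool_rot: [0.692, 0.722, 0.004, 0.007]
force: [16.1, 3.6, -8.4]
finger_gap: 0.135
t 9.9 tcp [ 0.5006 -0.1589  0.1572] F [16.1  3.6 -8.4] gap 0.135
in carrier axes [-0.0708, -0.2709, 0.1572]
shift/10cm [ 0.257  0.002 -0.289] turn/360 [ 0.0025  0.0008 -0.    ]
```

View pics/s6.png

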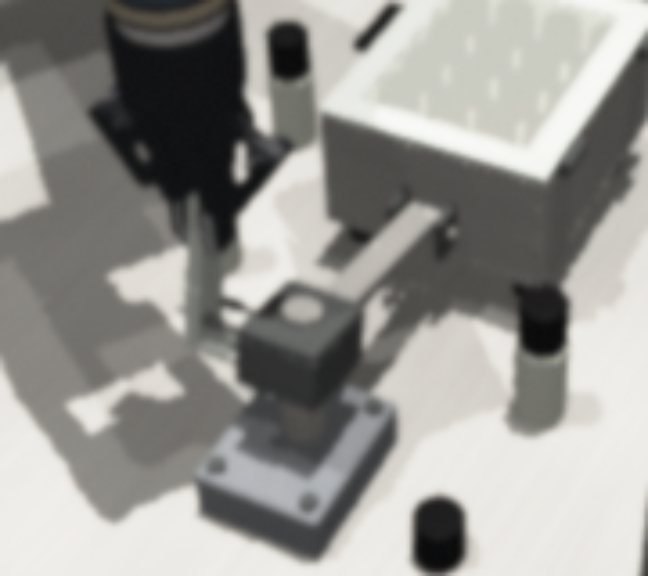

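The coupler is clear of the ball and still held by the blade. Continuing the arc.

```bash
python3 -m inch '[[1,[0.025,0,-0.037],[0,0,0]],[1,[0.05,0,-0.075],[0,0,0]],[1,[0.106,0,-0.148],[0,0,0]],[1,[0.164,0,-0.218],[0,0,0]],[1,[0.226,0,-0.285],[0,0,0]],[1,[0.265,0,-0.325],[0,0,0]],[1,[0.265,0,-0.325],[0,0,0]],[1,[0.265,0,-0.325],[0,0,0]],[1,[0.265,0,-0.325],[0,0,0]],[1,[0.265,0,-0.325],[0,0,0]]]' 60
python3 - <<'E'
from h import *
go(car(-.071,-.245,.186))
im,d=snapshot('scene'); cv2.imwrite('pics/s7.png',cv2.resize(im[80:320,170:390],None,fx=2.5,fy=2.5))
P=cloud('scene',d); X,Y,Z=P[...,0],P[...,1],P[...,2]
o=P-BALL; cx,cy=o@CX,o@CY
m=(abs(cx)<.012)&(cy>.02)&(cy<.15)&(Z>.05); q=m.nonzero(); print('bar slope',np.polyfit(cy[m],Z[m],1),m.sum())
o=P-CAR; cx,cy=o@CX,o@CY; m=(abs(cx)<.08)&(abs(cy)<.1)&(Z>.12)&(Z<.16); print('lid',np.polyfit(cx[m],Z[m],1),m.sum())
for nm,(a,b,z0) in dict(b0=(.684,-.058,.09),b1=(.386,.108,.09),b2=(.414,-.04,.09),cap=(.682,-.191,.03)).items():
    m=(abs(X-a)<.03)&(abs(Y-b)<.03)&(Z>z0)&(Z<.115); print(nm,m.sum(),P[m].mean(0).round(3) if m.sum() else 0)
E
```

```text
t: 10.95
tcp_pos: [0.4994, -0.1335, 0.1894]
tool_rot: [0.692, 0.722, 0.004, 0.007]
force: [15.7, 1.5, -7.1]
finger_gap: 0.133
t 10.95 tcp [ 0.4994 -0.1335  0.1894] F [15.7  1.5 -7.1] gap 0.133
in carrier axes [-0.0708, -0.2454, 0.1894]
shift/10cm [ 0.004 -0.002  0.034] turn/360 [ 0.0026  0.0008 -0.0001]
bar slope [-1.2800888   0.26501915] 229
lid [0.00115009 0.13566906] 2981
b0 159 [ 0.687 -0.061  0.1  ]
b1 100 [0.39  0.106 0.099]
b2 15 [ 0.408 -0.054  0.098]
cap 164 [ 0.683 -0.194  0.035]
```

View pics/s7.png

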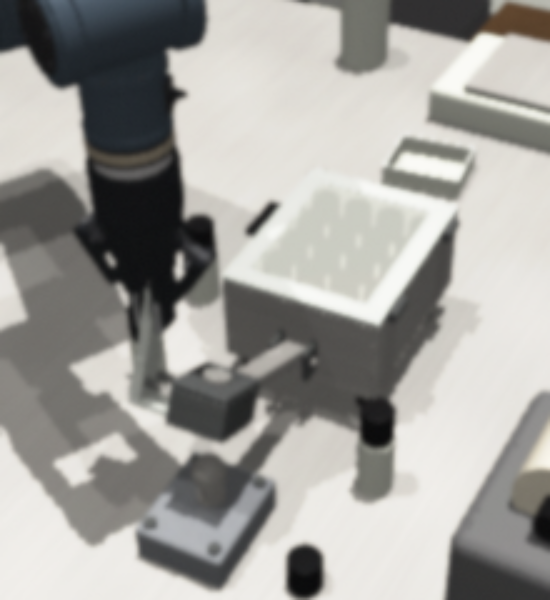

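The coupler hangs above the bare ball, with the disc at crop px (217,377). I check the height by a ray onto the carrier's x=0 plane, and check the other things from the top view.

```bash
python3 - <<'E'
from h import *
o,d=ray('scene',[(170+217/2.5,80+377/2.5)]); d=d[0]; p=o+d*(((BALL-o)@CX)/(d@CX)); H=BALL+.17*CY
v=p-H; y,z=v@CY,v[2]; th=np.arctan2(z,-y)-np.arctan2(26,170); print('disc rel hinge',y,z,'theta',th,'coupler z',.17*np.sin(th))
im,D=snapshot('top'); cv2.imwrite('pics/t7.png',im); P=cloud('top',D); X,Y,Z=P[...,0],P[...,1],P[...,2]
P0=cloud('top',np.load('top0.npy'))
for nm,(a,b,z0) in dict(b0=(.684,-.058,.09),b1=(.386,.108,.09),b2=(.414,-.04,.09),cap=(.682,-.191,.03)).items():
    m=(abs(X-a)<.03)&(abs(Y-b)<.03)&(Z>z0)&(Z<.115); print(nm,m.sum(),P[m].mean(0).round(3) if m.sum() else 0)
go(car(0,0,0))
E
```

```text
disc rel hinge -0.14133452874463118 0.08847816998043952 theta 0.4075669424437636 coupler z 0.06738404624217895
b0 120 [ 0.684 -0.058  0.104]
b1 120 [0.386 0.108 0.104]
b2 0 0
cap 106 [ 0.683 -0.191  0.038]
t 11.05 tcp [ 0.4994 -0.1335  0.1894] F [15.5  1.1 -6.4] gap 0.13
in carrier axes [-0.0709, -0.2454, 0.1894]
shift/10cm [2.465 0.676 1.892] turn/360 [ 0.0025  0.0008 -0.0001]
```

View pics/t7.png

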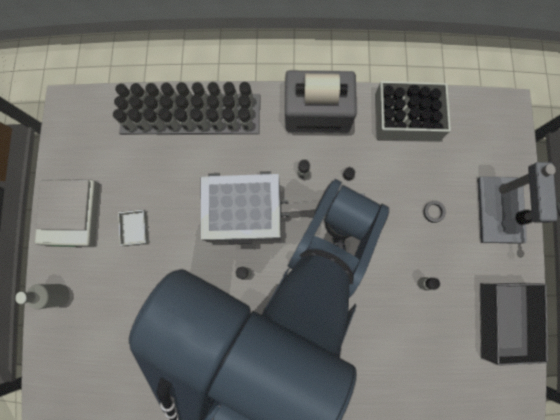

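```bash
python3 -c "
from station import *
print(sense()['qd'].round(4)); print(sign_off())"
```

```text
[-0.0012 -0.     -0.0003  0.0003  0.0022 -0.0024]
the job is handed in; nothing more can be done
None
```

The job is done and handed in at about 11 s. The lid is shut, the latch was pulled to its stop with the tongue down, and the tongue is off the ball. The gripper still holds it by the latch blade.

- **Lid:** I pressed it flat with about 19 N. The depth slope across it afterwards was about 0.001 rad, so it stayed shut.
- **Latch:** The blade moved 18.5 mm and the pull reached 16 N, more than the spring's 11.4 N, so it was on the stop. The first pull reached only about 13.4 mm because the arm gave under load, so I pulled further before lifting.
- **Tongue:** By the camera ray the coupler is about 67 mm above the ball, with the tongue at about 0.41 rad. The grip carries about 16 N of sideways pull and 6–7 N of weight, and the arm was at rest.
- **Other things:** Two bottles and the cap measured within about 1 mm of their start in the top view. The fourth bottle, the ring and the tray look unmoved in the pictures.

Two checks fell short:
- The bottle nearest the arm (start about x 0.41, y -0.04) was hidden in the last top view and mostly hidden in the scene view. I could only see there that it still stands.
- A direct slope fit of the tongue bar gave a nonsense value, probably because arm points got in, so I dropped it for the ray check.

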